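# Shut the week's pill box with one stroke of the fingertips

## Task

The week's pill box has been filled and its seven lids still stand up. Run closed fingertips lightly along the row, from lid 1 to lid 7, the way the lids fold down from their hinges to their free edges, so that every lid folds fully shut in one pass, without lifting the fingertips off the row until the last lid is shut. Do not grip, lift or shove the box, and leave everything around it where it stands.

Things in the scene. Friction and masses are not known exactly. Their poses are not given: they have to be found in the camera images.
- pillbox: Weekly pill box, white, seven blue lids in a straight row; 46 mm deep (x), 242 mm long (y), 34 mm high to the flat top of the shut lids; about 0.33 kg, loose on grippy rubber feet. Origin: centre of its underside. y runs along the row from lid 1 to lid 7, z up; on the front (-x) each lid has a thumb tab 5 mm out at its free edge.
- row_start (a point): Outer end of the row at lid 1, on the box's centre line, at the height of the top of the shut lids; it lies on lid 1's hinge, 119 mm from the box's centre.
- row_end (a point): Other outer end of the row, by the free edge of lid 7, on the centre line, at the height of the top of the shut lids, 119 mm from the box's centre. The line from row_start to row_end is the direction in which every lid runs from its hinge to its free edge.
- lid1 (a joint): Opening angle (rad) of lid 1, at row_start: 0 is fully shut, where a stop ends its travel, up to 1.7 wide open. Its hinge lies across the row at its row_start side, level with the shut top, so the open lid rises like a ramp towards row_end. The stiff hinge (0.005 N m) stays where it is left: no spring, no catch.
- lid2 (a joint): Opening angle (rad) of lid 2, as lid 1; its hinge lies 34 mm from row_start. Every lid is a flat plate 2 mm thick, 46 mm across the row and 31 mm along it; they follow one another every 34 mm and start 0.25 to 0.75 rad open (free edge 8 to 22 mm up).
- lid3 (a joint): Opening angle (rad) of lid 3, as lid 1; its hinge lies 68 mm from row_start.
- lid4 (a joint): Opening angle (rad) of lid 4, as lid 1; its hinge lies 102 mm from row_start.
- lid5 (a joint): Opening angle (rad) of lid 5, as lid 1; its hinge lies 136 mm from row_start.
- lid6 (a joint): Opening angle (rad) of lid 6, as lid 1; its hinge lies 170 mm from row_start.
- lid7 (a joint): Opening angle (rad) of lid 7, as lid 1; its hinge lies 204 mm from row_start.
- beaker: Bystander: clear acrylic beaker, 54 mm across, 72 mm tall, open top. Origin: centre of its underside.
- round_box: Bystander: round blue pill box, shut, 77 mm across, 23 mm high. Origin: centre of its underside.
- tweezer: Bystander: stainless steel tweezer lying flat, 130 mm long, 8 mm high. Origin: centre of its underside.
- bottle: Bystander: amber medicine bottle, 46 mm across, 92 mm tall. Origin: centre of its underside.
- tape: Bystander: roll of grey tape lying flat, 68 mm across, 25 mm high. Origin: centre of its underside.
- thermometer: Bystander: glass thermometer tube on a flat white scale plate, 160 mm long, 12 mm high. Origin: centre of its underside.
Things that resemble listed ones, but are neither listed nor needed, are in the scene too. Of the things shaped like the pillbox, the white one is meant.

How it is judged:
By the outcome, as a careful person would: the job done as asked, in the order asked, and still so for the second after the job is handed in, with the robot touching nothing.
It also fails if it takes over 40 s, if anything falls off the work surface, if the arm or the gripper's body presses on something with over 40 N, if the wrist force passes 120 N, or if a joint passes its speed limit or range.

## Robot

A 6-joint arm with a two-finger parallel gripper is mounted at the origin on the work surface. World frame = base frame: x ahead of the robot, y to its left, z up, the work surface at z = 0. Lengths are in m, angles in rad, forces in N, time in s.
With the tool pointing down it reaches from about 0.325 to 0.925 m from the base axis. Payload 3.1 kg.
Tool frame: the origin (TCP) lies midway between the tips of the shut fingers; the grasp point (between the pads) lies 19 mm behind it; z points along the fingers, y is the line along which they close (so a half turn about z gives the same grasp; the last joint's range is limited). The gripper opens to 85 mm and grips with 20 to 120 N. Pads are 22 mm wide; open, the fingers measure 114 mm over their backs; the gripper's body (76 mm by 85 mm) begins 54 mm behind the grasp point. The pads swing forward as they close: fully open they stand 13 mm farther back than shut.
Start: joints at [-1.324, 0.217, 1.613, -0, 1.311, -0.112], TCP at [0.219, -0.585, 0.231] pointing down, gripper open.
Joint ranges: [-2.75, 2.75], [-0.78, 2.1], [0.31, 2.55], [-1.13, 4.27], [0.13, 2.63], [-2.58, 2.58]. Speed limits (rad/s): [2.79, 2.79, 3.14, 3.14, 3.14, 3.14].

## Interface

Orientations are given as a rotation vector (axis times angle).
In Python, from rig import sensors, cams, job gives the robot as it stands.
- The arm moves only by the tool move_arm, never from a script. Its argument "moves" is a list that holds one entry, the list of rows, each a list of 7 numbers: the shift along the tool's x, y, z as a fraction of full scale, then the turn, a rotation vector about the tool's x, y, z as a fraction of full scale, then the opening, from -1 (shut) to 1 (fully open). In form: [[[x, y, z, wx, wy, wz, grip], ...]]. A call has exactly 5 rows; each row shifts and turns the commanded pose from where the row before left it, along the tool's axes as they then stand; what a row does not reach is not made up. Full scale, the value 1, is 0.5 m for a shift and 90 degrees for a turn. A row lasts 1/12 s, in which the tool goes at most 41.7 mm and 7.16 degrees, less where a joint would pass 70% of its speed; a pose out of reach is approached as far as the arm can. A call with a number of a shift or a turn outside -1 to 1 is refused whole. A call with a gripper value outside its range is refused whole. The fingers move at their own pace and stop on an object; "force" is the grip in N (left out, the last holds). Time passes only in rows, so rows that do not move let the fingers close, or fill a call up. It gives the time, the measured TCP pose, the force, the opening and the grip force at its end, in the units of the state.
- sensors.state(): the state, without advancing time (a new reading comes with each control period).
- cams.snapshot(name): name is "scene" or "top" or "wrist"; returns the picture (420x560x3 uint8, blue, green, red); there is no depth.
- cams.camera_model(name): a dict with "fx", "fy", "cx", "cy" (pixels), "k1" (the pictures are not rectified: a ray, as slopes to the right and down, at radius r is drawn at 1 + k1 r^2 times it, then the intrinsics apply), "T" (4x4, takes a point from camera to world coordinates); the wrist camera has in their place "hand_eye" (4x4, takes a point from camera to tool coordinates, whose origin is the TCP and whose axes are the flange's). Camera axes: x right, y up, looking along -z (the intrinsics and any distortion apply to the point x, -y, -z); pixel columns grow to the right and rows downward; lengths in m; the calibration is good to about 2 mm. A picture is of the moment at which its call begins: read the wrist's pose just before it. camera_model takes no time and is no camera call.
- job.job_done(): hands the job in; it is judged then, once.
The state is a dict: "clock": time; "qpos": joint angles; "qvel": joint speeds; "joint_torque": joint torques, N m; "tcp_pos": TCP position; "tool_rot": TCP orientation; "ft_force": force on the tool from outside, world axes, zero at the start; "wrist_torque": the same for the moment, N m; "opening": finger opening in m; "gripper_force": force on a finger pad.
Only numpy, scipy, OpenCV 4.12 (cv2) and the standard library are available. Lean on these libraries where they do the work, as an engineer would, in place of code of your own. Each camera call takes 0.05 s, during which the arm holds its last target. There are 200 camera calls.

## Working session

There is one attempt and no reset: what is moved stays moved. The work goes in short steps, Python scripts to look and compute and a tool call to move; the robot and the scene stay as the last step left them, time stands still between calls to the robot, and variables do not carry over. Pictures are saved under pics/ and viewed, at most 10 in all, crops included, and the job is handed in when it is done.

Besides the shell and the picture viewer there is one more tool, called after "Call:" as name(argument=value, ...) on one line, values as JSON. move_arm: Moves the arm, as the interface text tells. Its arguments: {"type":"object","properties":{"moves":{"type":"array","items":{"type":"array","items":{"type":"array","items":{"type":"number","minimum":-1,"maximum":1}}}},"force":{"type":"number"}},"required":["moves"]}

```bash
mkdir -p pics; python3 - <<'E'
from rig import sensors,cams
import cv2,numpy as np
for n in("scene","top"):
    i=cams.snapshot(n);cv2.imwrite(f"pics/{n}0.png",i);m=cams.camera_model(n);print(n,{k:(np.round(v,4).tolist() if k=="T" else v) for k,v in m.items()})
print(cams.camera_model("wrist"))
s=sensors.state();print(s["clock"],s["tcp_pos"],s["tool_rot"])
E
```

```text
scene {'fx': 426.2778589182605, 'fy': 426.2778589182605, 'cx': 286.205721671453, 'cy': 213.12274412552335, 'k1': -0.02212587996977551, 'T': [[0.6314, -0.4684, 0.618, 1.1776], [0.7754, 0.3676, -0.5135, -0.5208], [0.0133, 0.8034, 0.5953, 0.6665], [0.0, 0.0, 0.0, 1.0]]}
top {'fx': 384.95324070845953, 'fy': 384.95324070845953, 'cx': 283.98256743089, 'cy': 207.43111534410238, 'k1': -0.08983284190294426, 'T': [[-0.0119, 0.9908, -0.1346, 0.4249], [-0.9994, -0.0163, -0.032, -0.0168], [-0.0339, 0.1341, 0.9904, 0.9529], [0.0, 0.0, 0.0, 1.0]]}
{'fx': 349.23835714082696, 'fy': 349.23835714082696, 'cx': 279.81209128746434, 'cy': 202.54913520237704, 'k1': -0.05666616152993233, 'hand_eye': array([[ 1.79200908e-04,  9.53157441e-01,  3.02474562e-01,
         7.70804815e-02],
       [ 9.99999949e-01, -2.51326410e-04,  1.99529964e-04,
         3.11532487e-04],
       [ 2.66203316e-04,  3.02474510e-01, -9.53157437e-01,
        -1.42317869e-01],
       [ 0.00000000e+00,  0.00000000e+00,  0.00000000e+00,
         1.00000000e+00]])}
0.1 [ 0.2193085  -0.58446815  0.23008709] [-3.08900928e+00 -5.60254178e-01  2.63311205e-04]
```

View pics/top0.png

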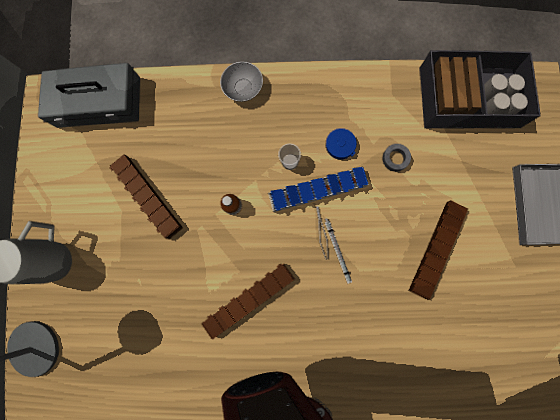

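View pics/scene0.png

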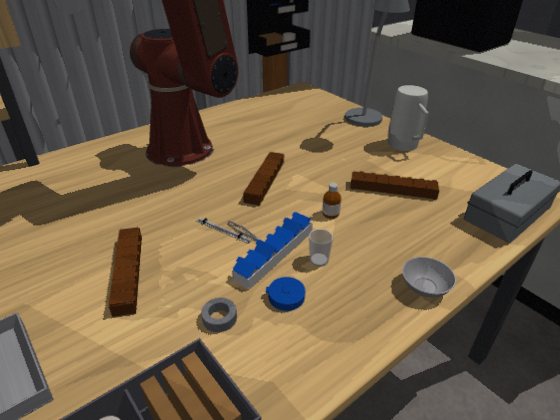

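The top view shows the pillbox from about (270,200) to (370,178). The beaker, round box and tape lie behind it, the bottle is to its left, and the tweezer and thermometer are in front. I'll enlarge it and get the rough ends.

```bash
cat > h.py <<'E'
import numpy as np,cv2
from rig import sensors,cams
from scipy.spatial.transform import Rotation as R
def model(n,s=None):
    m=cams.camera_model(n)
    if n=="wrist":
        T=np.eye(4);T[:3,:3]=R.from_rotvec(s["tool_rot"]).as_matrix();T[:3,3]=s["tcp_pos"];m["T"]=T@m["hand_eye"]
    return m
def KD(m): return np.array([[m["fx"],0,m["cx"]],[0,m["fy"],m["cy"]],[0,0,1.]]),np.array([m["k1"],0,0,0,0])
def rays(m,p):
    K,D=KD(m);u=cv2.undistortPoints(np.array(p,float).reshape(-1,1,2),K,D)[:,0]
    d=np.c_[u[:,0],-u[:,1],-np.ones(len(u))]@m["T"][:3,:3].T
    return m["T"][:3,3],d
def onz(m,p,z):
    o,d=rays(m,p);return o+d*((z-o[2])/d[:,2])[:,None]
def tri(m1,p1,m2,p2):
    a,d=rays(m1,p1);b,e=rays(m2,p2);out=[]
    for x,y in zip(d,e):
        t=np.linalg.lstsq(np.c_[x,-y],b-a,rcond=None)[0];q,r=a+t[0]*x,b+t[1]*y;out.append([*((q+r)/2),np.linalg.norm(q-r)])
    return np.array(out)
E
python3 - <<'E'
from h import *
t=cv2.imread("pics/top0.png");s=cv2.imread("pics/scene0.png")
a=cv2.resize(t[130:290,220:420],(800,640),interpolation=cv2.INTER_CUBIC)[:400]
b=cv2.resize(s[200:300,220:420],(800,400),interpolation=cv2.INTER_CUBIC)[:,:]
cv2.imwrite("pics/a.png",cv2.resize(np.vstack([a,b]),(600,600)))
m=model("top")
print(onz(m,[[272,202],[368,178]],.034),onz(m,[[290,155],[341,143],[398,157],[230,204],[320,235],[340,255]],.03))
E
```

```text
[[ 0.56348031  0.04169046  0.034     ]
 [ 0.6185314  -0.19216045  0.034     ]] [[ 0.68068361 -0.00341931  0.03      ]
 [ 0.70891708 -0.13012292  0.03      ]
 [ 0.6710179  -0.26945412  0.03      ]
 [ 0.56091165  0.14465395  0.03      ]
 [ 0.48231458 -0.07243862  0.03      ]
 [ 0.4340152  -0.11886172  0.03      ]]
```

View pics/a.png

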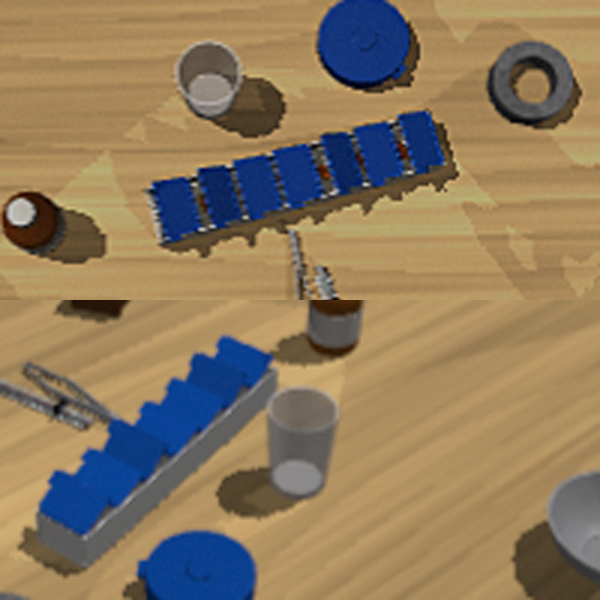

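I can't tell the hinge direction from these views. I'll shut the gripper and bring the wrist camera over the −y end of the row.

Call:
move_arm(moves=[[[0.066,-0.03,-0.013,0,0,0,-1],[0.066,-0.03,-0.013,0,0,0,-1],[0.066,-0.03,-0.013,0,0,0,-1],[0.066,-0.03,-0.013,0,0,0,-1],[0.066,-0.03,-0.013,0,0,0,-1]]])

```text
clock: 0.52
tcp_pos: [0.3483, -0.4554, 0.2634]
tool_rot: [-3.09, -0.559, 0.0]
ft_force: [0.1, -0.3, -0.2]
opening: 0.0254
gripper_force: 0.0
```

Call:
move_arm(moves=[[[0.066,-0.03,-0.013,0,0,0,-1],[0.066,-0.03,-0.013,0,0,0,-1],[0.066,-0.03,-0.013,0,0,0,-1],[0.066,-0.03,-0.013,0,0,0,-1],[0.066,-0.03,-0.013,0,0,0,-1]]])

```text
clock: 0.93
tcp_pos: [0.4765, -0.3271, 0.2961]
tool_rot: [-3.09, -0.56, 0.001]
ft_force: [1.0, -0.5, 0.3]
opening: -0.0
gripper_force: 0.0
```

Call:
move_arm(moves=[[[0.066,-0.03,-0.013,0,0,0,-1],[0.066,-0.03,-0.013,0,0,0,-1],[0.066,-0.03,-0.013,0,0,0,-1],[0.066,-0.03,0,0,0,0.04,-1],[0,0,0,0,0,0.04,-1]]])

```text
clock: 1.35
tcp_pos: [0.5821, -0.2211, 0.3157]
tool_rot: [-3.117, -0.37, -0.005]
ft_force: [-0.4, -0.6, -0.4]
opening: 0.0003
gripper_force: 0.0
```

```bash
python3 - <<'E'
from h import *
s=sensors.state();i=cams.snapshot("wrist");cv2.imwrite("pics/w1.png",i)
import json;json.dump({k:np.array(s[k]).tolist() for k in("tcp_pos","tool_rot")},open("w1.json","w"));print(s["clock"],s["tcp_pos"],s["tool_rot"],s["opening"],s["ft_force"])
E
```

```text
1.35 [ 0.58210444 -0.22109441  0.31573859] [-3.11701203 -0.36981471 -0.00487214] 0.0002504210583639965 [-0.43491814 -0.55574042 -0.35572302]
```

View pics/w1.png

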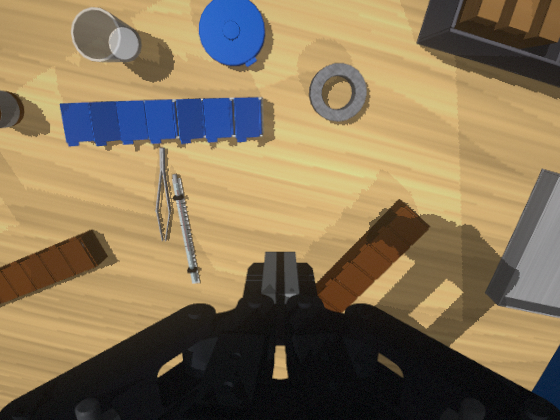

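The wrist view shows the row level at about (60–265, 120), with the tabs below it facing the robot. The lids still look ambiguous, so I'll take a second view from the other end, lower down.

Call:
move_arm(moves=[[[0.008,-0.05,0.012,0,0,0,-1],[0.008,-0.05,0.012,0,0,0,-1],[0.008,-0.05,0.012,0,0,0,-1],[0.008,-0.05,0.012,0,0,0,-1],[0.008,-0.05,0.012,0,0,0,-1]]])

```text
clock: 1.82
tcp_pos: [0.5679, -0.0997, 0.2848]
tool_rot: [-3.12, -0.365, 0.002]
ft_force: [0.1, -0.2, 0.3]
opening: 0.0001
gripper_force: 0.0
```

Call:
move_arm(moves=[[[0.008,-0.05,0.012,0,0,0,-1],[0.008,-0.05,0.012,0,0,0,-1],[0.008,-0.05,0.012,0,0,0,-1],[0.008,-0.05,0.012,0,0,0,-1],[0,0,0,0,0,0,-1]]])

```text
clock: 2.23
tcp_pos: [0.5592, 0.0042, 0.2595]
tool_rot: [-3.116, -0.371, 0.006]
ft_force: [-0.7, -0.8, 0.2]
opening: 0.0001
gripper_force: 0.0
```

```bash
python3 - <<'E'
from h import *
s=sensors.state();i=cams.snapshot("wrist");cv2.imwrite("pics/w2.png",i)
import json;json.dump({k:np.array(s[k]).tolist() for k in("tcp_pos","tool_rot")},open("w2.json","w"));print(s["clock"],s["tcp_pos"],s["tool_rot"],s["opening"],s["ft_force"])
w=cv2.imread("pics/w1.png")[85:160,40:290]
v=i[60:260,160:560]
cv2.imwrite("pics/b.png",np.vstack([cv2.resize(w,(800,240),interpolation=3),cv2.resize(i[60:220,40:560],(800,246),interpolation=3)]))
E
```

```text
2.2333 [0.55920135 0.0042302  0.25953091] [-3.11637444 -0.37138437  0.00644106] 8.25943421713261e-05 [-0.65499905 -0.82031064  0.18119078]
```

View pics/w2.png

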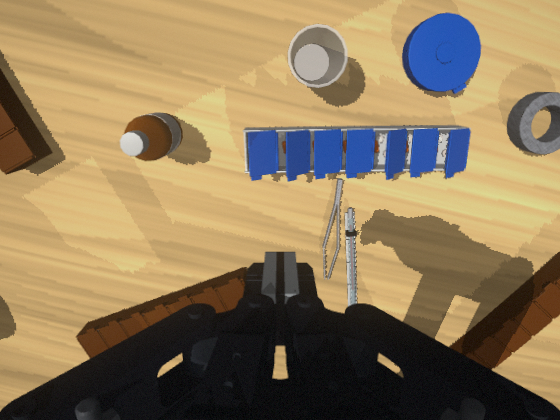

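View pics/b.png

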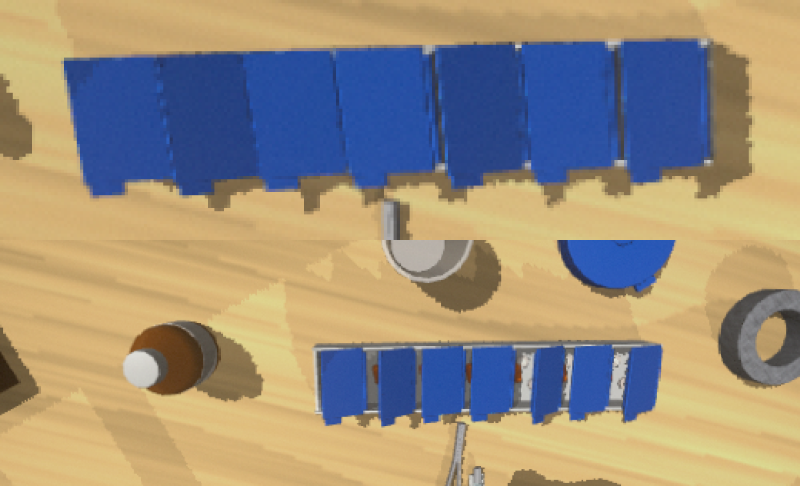

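Seen from the left end (w2), the white/red interior shows to the left of each lid. From the right (w1) the lids hide it. So the free edges and tabs are on the left (+y), the hinges on the right, and lid 1 is the −y end, near (470,150). Next I'll triangulate the rim corners and lid free edges.

```bash
python3 - <<'E'
from h import *
import json
S=[json.load(open(f"w{k}.json")) for k in(1,2)];m1,m2=[model("wrist",s) for s in S]
i1,i2=cv2.imread("pics/w1.png"),cv2.imread("pics/w2.png")
print("right corners tri",tri(m1,[[261.3,97.5],[262.5,136.6]],m2,[[469.7,128.3],[465.8,171.2]]).round(4))
c=onz(m2,[[469.7,128.3],[465.8,171.2],[244.8,128.3],[246.7,172.5]],.032)
print("w2 on rim",c.round(4))
a,b=(c[0]+c[1])/2,(c[2]+c[3])/2;d=b-a
print("len",np.linalg.norm(d),"ang",np.degrees(np.arctan2(d[1],d[0])),"widths",np.linalg.norm(c[0]-c[1]),np.linalg.norm(c[2]-c[3]),"ctr",(a+b)/2)
# top view check: blue component
t=cv2.imread("pics/top0.png")
for n,i in(("top",t),("w1",i1),("w2",i2)):
    h=cv2.cvtColor(i,cv2.COLOR_BGR2HSV);k=cv2.inRange(h,(105,120,40),(130,255,255))
    k=cv2.morphologyEx(k,cv2.MORPH_OPEN,np.ones((3,3)))
    for q in cv2.findContours(k,0,1)[0]:
        if cv2.contourArea(q)>150: r=cv2.minAreaRect(q);print(n,np.round(cv2.boxPoints(r),1).tolist(),round(cv2.contourArea(q)))
E
```

```text
right corners tri [[ 6.470e-01 -1.825e-01  2.880e-02  2.000e-04]
 [ 6.027e-01 -1.941e-01  3.260e-02  6.000e-04]]
w2 on rim [[ 0.6468 -0.1807  0.032 ]
 [ 0.6024 -0.1945  0.032 ]
 [ 0.5896  0.0498  0.032 ]
 [ 0.5438  0.038   0.032 ]]
len 0.23862897731124755 ang 104.03635182034276 widths 0.046518928627580454 0.047235338298984186 ctr [ 0.595634   -0.07188801  0.032     ]
top [[270.0, 191.0], [282.5, 187.89999389648438], [287.3999938964844, 207.60000610351562], [274.8999938964844, 210.8000030517578]] 211
top [[285.0, 186.60000610351562], [295.20001220703125, 183.6999969482422], [300.70001220703125, 203.10000610351562], [290.6000061035156, 206.0]] 170
top [[296.8999938964844, 183.60000610351562], [308.79998779296875, 180.1999969482422], [314.3999938964844, 199.89999389648438], [302.5, 203.3000030517578]] 208
top [[310.20001220703125, 180.10000610351562], [322.70001220703125, 176.5], [328.20001220703125, 195.6999969482422], [315.6000061035156, 199.1999969482422]] 212
top [[325.8999938964844, 175.6999969482422], [335.20001220703125, 172.60000610351562], [341.6000061035156, 191.8000030517578]
[... 1370 characters left out ...]
], [469.70001220703125, 129.1999969482422], [463.6000061035156, 178.1999969482422]] 826
w2 [[383.8999938964844, 177.8000030517578], [387.70001220703125, 127.69999694824219], [406.79998779296875, 129.10000610351562], [403.0, 179.1999969482422]] 781
w2 [[346.0, 129.0], [374.0, 129.0], [374.0, 177.0], [346.0, 177.0]] 1153
w2 [[314.0, 129.0], [342.0, 129.0], [342.0, 178.0], [314.0, 178.0]] 1175
w2 [[409.0, 175.8000030517578], [413.29998779296875, 125.9000015258789], [438.8999938964844, 128.1999969482422], [434.5, 178.0]] 1050
w2 [[390.79998779296875, 70.4000015258789], [426.3999938964844, -0.800000011920929], [492.79998779296875, 32.400001525878906], [457.20001220703125, 103.5999984741211]] 4584
```

The rim triangulates to z ≈ 0.029–0.033 m, the length to 0.2386 m (0.238 expected) and the width to 47 mm, so the measurements hold up. Row_start is (0.6246, −0.1876), and the row runs at 104.0°. Next I go above a point 6 mm before row_start.

Call:
move_arm(moves=[[[0.006,0.069,0,0,0,-0.005,-1],[0.006,0.069,0,0,0,0,-1],[0.006,0.069,0,0,0,0,-1],[0.006,0.069,0,0,0,0,-1],[0.006,0.069,0,0,0,0,-1]]])

```text
clock: 2.7
tcp_pos: [0.6167, -0.1665, 0.2619]
tool_rot: [3.118, 0.377, -0.0]
ft_force: [0.5, 1.3, 0.2]
opening: 0.0002
gripper_force: 0.0
```

Call:
move_arm(moves=[[[0.006,0.069,0,0,0,0,-1],[0,0,0.07,0,0,0,-1],[0,0,0.07,0,0,0,-1],[0,0,0.07,0,0,0,-1],[0,0,0.07,0,0,0,-1]]])

```text
clock: 3.12
tcp_pos: [0.6275, -0.1985, 0.1206]
tool_rot: [3.118, 0.375, 0.0]
ft_force: [-0.8, 0.3, -0.2]
opening: -0.0003
gripper_force: 0.0
```

Call:
move_arm(moves=[[[0,0,0,0,0,0,-1],[0,0,0,0,0,0,-1],[0,0,0,0,0,0,-1],[0,0,0,0,0,0,-1],[0,0,0,0,0,0,-1]]])

```text
clock: 3.53
tcp_pos: [0.6303, -0.1971, 0.1257]
tool_rot: [3.115, 0.377, 0.009]
ft_force: [0.7, 0.0, -0.1]
opening: -0.0006
gripper_force: 0.0
```

```bash
cat > where.py <<'E'
from h import *
s=sensors.state();Rm=R.from_rotvec(s["tool_rot"]).as_matrix();p=np.array(s["tcp_pos"])
a=np.array([.6246,-.1876]);u=np.array([-.2426,.9701]);n=np.array([u[1],-u[0]])
q=p[:2]-a;print("clock",s["clock"],"along mm",1e3*q@u,"lateral(+x) mm",1e3*q@n,"z mm",1e3*p[2]);print(Rm.round(3).tolist());print(s["ft_force"])
E
python3 where.py
```

```text
clock 3.5333 along mm -10.642638820912667 lateral(+x) mm 3.2153721936483293 z mm 125.73498464922106
[[0.971, 0.239, 0.006], [0.239, -0.971, -0.003], [0.005, 0.004, -1.0]]
[ 0.68252591  0.04215337 -0.12799872]
```

Call:
move_arm(moves=[[[0,-0.004,0.06,0,0,0,-1],[-0.004,-0.004,0.06,0,0,0,-1],[0,0,0,0,0,0,-1],[0,0,0,0,0,0,-1],[0,0,0,0,0,0,-1]]])

```text
clock: 3.95
tcp_pos: [0.6266, -0.1931, 0.0641]
tool_rot: [3.117, 0.378, 0.004]
ft_force: [1.3, 0.4, 1.5]
opening: -0.0001
gripper_force: 0.0
```

```bash
python3 where.py; python3 - <<'E'
from h import *
P=[]
for k in range(6):
    cams.snapshot("wrist");P.append(sensors.state()["tcp_pos"])
print(np.round(np.array(P)*1e3,2)); cv2.imwrite("pics/w3.png",cams.snapshot("wrist"))
E
```

```text
clock 3.95 along mm -5.793506066804669 lateral(+x) mm 0.6238421710866269 z mm 64.10760278010821
[[0.971, 0.239, 0.003], [0.239, -0.971, -0.001], [0.003, 0.002, -1.0]]
[1.31497288 0.38131265 1.47067812]
[[ 627.26 -193.39   64.86]
 [ 627.42 -193.47   65.03]
 [ 627.26 -193.42   64.85]
 [ 626.94 -193.31   64.45]
 [ 626.54 -193.14   63.96]
 [ 626.18 -192.98   63.47]]
```

View pics/w3.png

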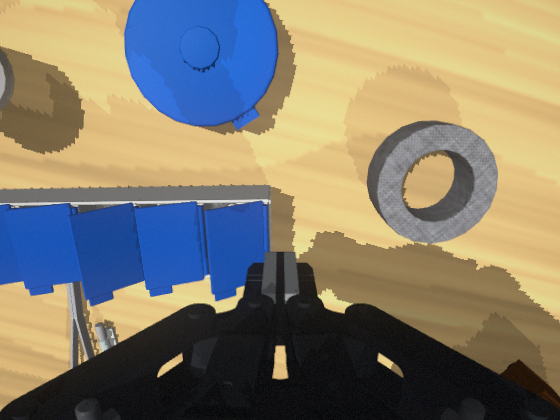

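The view shows the fingertips at (280,255), just right of the box's right end (about u=270), with lid 1 to their left, as planned. Now I descend slowly and watch the force.

Call:
move_arm(moves=[[[0,0,0.02,0,0,0,-1],[0,0,0.02,0,0,0,-1],[0,0,0,0,0,0,-1],[0,0,0,0,0,0,-1],[0,0,0,0,0,0,-1]]])

```text
clock: 4.72
tcp_pos: [0.6246, -0.1923, 0.0409]
tool_rot: [-3.118, -0.377, 0.002]
ft_force: [-0.1, -0.4, -0.4]
opening: -0.0001
gripper_force: 0.0
```

Call:
move_arm(moves=[[[0,0,0.002,0,0,0,-1],[0,0,0.002,0,0,0,-1],[0,0,0.002,0,0,0,-1],[0,0,0.002,0,0,0,-1],[0,0,0,0,0,0,-1]]])

```text
clock: 5.13
tcp_pos: [0.625, -0.1925, 0.0377]
tool_rot: [-3.119, -0.378, 0.0]
ft_force: [-0.5, 0.4, -0.0]
opening: -0.0003
gripper_force: 0.0
```

```bash
python3 where.py
```

```text
clock 5.1333 along mm -4.82314295446546 lateral(+x) mm -0.785964823896155 z mm 37.686870099371205
[[0.971, 0.239, -0.0], [0.239, -0.971, 0.0], [-0.0, -0.0, -1.0]]
[-0.46873067  0.44432277 -0.04472247]
```

Call:
move_arm(moves=[[[0,0,0.001,0,0,0,-1],[0,0,0.001,0,0,0,-1],[0,0,0,0,0,0,-1],[0,0,0,0,0,0,-1],[0,0,0,0,0,0,-1]]])

```text
clock: 5.55
tcp_pos: [0.6251, -0.1925, 0.0368]
tool_rot: [3.119, 0.378, 0.0]
ft_force: [-0.1, -0.4, 1.5]
opening: -0.0
gripper_force: 0.0
```

Call:
move_arm(moves=[[[0,0,0.001,0,0,0,-1],[0,0,0.001,0,0,0,-1],[0,0,0,0,0,0,-1],[0,0,0,0,0,0,-1],[0,0,0,0,0,0,-1]]])

```text
clock: 5.97
tcp_pos: [0.6251, -0.1925, 0.0358]
tool_rot: [-3.119, -0.378, 0.0]
ft_force: [0.3, -0.2, 0.1]
opening: 0.0001
gripper_force: 0.0
```

Call:
move_arm(moves=[[[0,0,0.001,0,0,0,-1],[0,0,0,0,0,0,-1],[0,0,0,0,0,0,-1],[0,0,0,0,0,0,-1],[0,0,0,0,0,0,-1]]])

```text
clock: 6.38
tcp_pos: [0.6251, -0.1925, 0.0353]
tool_rot: [-3.119, -0.378, -0.0]
ft_force: [1.3, 0.4, -0.9]
opening: 0.0001
gripper_force: 0.0
```

Call:
move_arm(moves=[[[0,0,0.001,0,0,0,-1],[0,0,0,0,0,0,-1],[0,0,0,0,0,0,-1],[0,0,0,0,0,0,-1],[0,0,0,0,0,0,-1]]])

```text
clock: 6.8
tcp_pos: [0.6251, -0.1925, 0.0348]
tool_rot: [-3.119, -0.378, 0.0]
ft_force: [1.0, -0.6, -0.6]
opening: -0.0006
gripper_force: 0.0
```

Call:
move_arm(moves=[[[0,0,0.001,0,0,0,-1],[0,0,0,0,0,0,-1],[0,0,0,0,0,0,-1],[0,0,0,0,0,0,-1],[0,0,0,0,0,0,-1]]])

```text
clock: 7.22
tcp_pos: [0.6251, -0.1925, 0.0343]
tool_rot: [-3.119, -0.378, 0.0]
ft_force: [0.1, 0.2, -0.4]
opening: 0.0001
gripper_force: 0.0
```

No contact yet at 34.3 mm. I'll slide onto lid 1's hinge zone and find contact there.

Call:
move_arm(moves=[[[0,-0.005,0,0,0,0,-1],[0,-0.005,0,0,0,0,-1],[0,-0.005,0,0,0,0,-1],[0,-0.005,0,0,0,0,-1],[0,0,0,0,0,0,-1]]])

```text
clock: 7.63
tcp_pos: [0.6228, -0.1826, 0.0344]
tool_rot: [3.118, 0.378, 0.0]
ft_force: [0.3, -2.0, -1.1]
opening: 0.0002
gripper_force: 1.0
```

Call:
move_arm(moves=[[[0,-0.004,0.001,0,0,0,-1],[0,0,0,0,0,0,-1],[0,0,0,0,0,0,-1],[0,0,0,0,0,0,-1],[0,0,0,0,0,0,-1]]])

```text
clock: 8.05
tcp_pos: [0.6225, -0.181, 0.034]
tool_rot: [3.119, 0.377, 0.001]
ft_force: [1.4, -2.9, 0.3]
opening: 0.0001
gripper_force: 1.5
```

```bash
python3 where.py
```

```text
clock 8.05 along mm 6.903904770121938 lateral(+x) mm -0.46667664448426716 z mm 33.951017858101594
[[0.971, 0.239, 0.0], [0.239, -0.971, -0.0], [0.0, 0.0, -1.0]]
[ 1.367544   -2.88698035  0.2572289 ]
```

```bash
cat > shift.py <<'E'
from h import *
for n,(x,y,w,h) in(("top",(262,160,80,60)),("scene",(228,210,95,80))):
    i=cams.snapshot(n);cv2.imwrite(f"pics/{n}_now.png",i);o=cv2.imread(f"pics/{n}0.png")
    for tag,(X,Y,W,H) in (("box",(x,y,w,h)),("beaker",(276,140,30,30) if n=="top" else (305,228,30,40))):
        r=cv2.matchTemplate(i[Y-8:Y+H+8,X-8:X+W+8],o[Y:Y+H,X:X+W],cv2.TM_CCOEFF_NORMED);_,v,_,l=cv2.minMaxLoc(r);print(n,tag,v,l[0]-8,l[1]-8)
    f=cv2.calcOpticalFlowPyrLK(cv2.cvtColor(o,6),cv2.cvtColor(i,6),np.float32([[271,191],[288,207],[274.9,210.8],[283,189],[295,204]] if n=="top" else [[276,262],[313,226],[310,243],[293,215],[238,280]]).reshape(-1,1,2),None,winSize=(11,11))
    print(n,(f[0][:,0]).round(2).tolist(),f[2].ravel().round(1))
E
python3 shift.py
```

```text
top box 0.9204474091529846 -4 1
top beaker 0.9867522120475769 0 0
top [[267.7699890136719, 192.27000427246094], [282.8500061035156, 204.44000244140625], [271.7699890136719, 211.13999938964844], [291.989990234375, 186.97999572753906], [355.4200134277344, 431.67999267578125]] [32.7 27.5 35.5 32.1  0. ]
scene box 0.5481107234954834 2 -1
scene beaker 0.9883512854576111 0 0
scene [[272.3399963378906, 265.1400146484375], [314.3800048828125, 225.85000610351562], [310.8900146484375, 243.77000427246094], [295.57000732421875, 213.44000244140625], [247.25, 278.4700012207031]] [14.8 16.3 12.6 11.5 12.6]
```

The top view shows the box slid about 4 px (9 mm) along +y. Pushing at the hinge root needs more force than the box's friction holds. I'll back off and remeasure, then sweep with the tool tilted so the leading edge rides up the lids and the trailing edge presses them shut.

Call:
move_arm(moves=[[[0,0.01,0,0,0,0,-1],[0,0.01,-0.02,0,0,0,-1],[0,-0.02,-0.075,0,0,0,-1],[0,-0.02,-0.075,0,0,0,-1],[0,-0.02,-0.075,0,0,0,-1]]])

```text
clock: 8.57
tcp_pos: [0.6163, -0.1608, 0.1569]
tool_rot: [-3.116, -0.376, 0.004]
ft_force: [1.3, -1.1, -0.3]
opening: 0.0002
gripper_force: 0.0
```

Call:
move_arm(moves=[[[0,-0.07,-0.04,0,0,0,-1],[0,-0.07,-0.04,0,0,0,-1],[0,-0.07,-0.04,0,0,0,-1],[0,-0.07,0,0,0,0,-1],[0,-0.04,0,0,0,0,-1]]])

```text
clock: 8.98
tcp_pos: [0.5791, -0.0028, 0.2193]
tool_rot: [-3.117, -0.38, -0.005]
ft_force: [0.1, -0.1, -1.2]
opening: -0.0003
gripper_force: 0.0
```

Call:
move_arm(moves=[[[0,0,0,0,0,0,-1],[0,0,0,0,0,0,-1],[0,0,0,0,0,0,-1],[0,0,0,0,0,0,-1],[0,0,0,0,0,0,-1]]])

```text
clock: 9.4
tcp_pos: [0.5794, -0.0072, 0.216]
tool_rot: [-3.119, -0.375, 0.001]
ft_force: [0.1, -0.7, -0.5]
opening: -0.0001
gripper_force: 0.0
```

```bash
python3 - <<'E'
from h import *
s=sensors.state();i=cams.snapshot("wrist");cv2.imwrite("pics/w4.png",i)
import json;json.dump({k:np.array(s[k]).tolist() for k in("tcp_pos","tool_rot")},open("w4.json","w"));print(s["clock"],s["tcp_pos"],s["tool_rot"])
c=cv2.resize(i[90:220],None,fx=1.4286,fy=1.4286,interpolation=3)
cv2.imwrite("pics/c.png",c)
E
```

```text
9.4 [ 0.57940426 -0.00720254  0.21604896] [-3.11901036e+00 -3.75021081e-01  9.12172867e-04]
```

View pics/c.png

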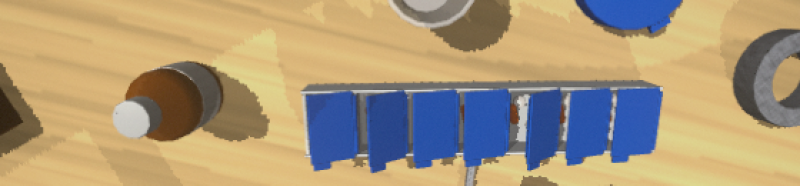

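The crop shows all the lids still open, lid 1 a little less than before. The rim corners are near (303,92), (661,89), (309,157) and (655,152).

```bash
python3 - <<'E'
from h import *
import json
m=model("wrist",json.load(open("w4.json")));m2=model("wrist",json.load(open("w2.json")))
P=np.array([[661,89],[655,152],[303,92],[309,157]])/1.4286+[0,90]
Q=np.array([[469.7,128.3],[465.8,171.2],[244.8,128.3],[246.7,172.5]])
for M,p in((m,P),(m2,Q)):
    c=onz(M,p,.032);a,b=(c[0]+c[1])/2,(c[2]+c[3])/2;d=b-a
    print(c[:,:2].round(4).tolist(),"len",np.linalg.norm(d),"ang",np.degrees(np.arctan2(d[1],d[0])),"a",a,"b",b,"w",np.linalg.norm(c[0]-c[1]),np.linalg.norm(c[2]-c[3]))
# top/scene flow against first pictures, on the box ends
ms=[model("top"),model("scene")]
for n in("top","scene"): cv2.imwrite(f"pics/{n}1.png",cams.snapshot(n))
for n,z in(("top",.034),):
    t=cv2.imread("pics/top1.png");k=cv2.inRange(cv2.cvtColor(t,40),(105,120,40),(130,255,255));k=cv2.morphologyEx(k,2,np.ones((3,3)))
    for q in cv2.findContours(k,0,1)[0]:
        if cv2.contourArea(q)>80: print(np.round(cv2.boxPoints(cv2.minAreaRect(q)),1).tolist(),cv2.contourArea(q))
E
```

```text
[[0.6439, -0.1712], [0.6018, -0.184], [0.5848, 0.0595], [0.5415, 0.0474]] len 0.2386432000382238 ang 104.48768229064034 a [ 0.62284471 -0.17759789  0.032     ] b [0.5631429 0.0534568 0.032    ] w 0.043944892132649495 0.044910809171123604
[[0.6468, -0.1807], [0.6024, -0.1945], [0.5896, 0.0498], [0.5438, 0.038]] len 0.23862885398550074 ang 104.03635996111183 a [ 0.62457065 -0.18763894  0.032     ] b [0.56669419 0.04386493 0.032     ] w 0.046518889245070506 0.04723535195410266
[[266.0, 192.0], [278.5, 188.89999389648438], [283.20001220703125, 207.89999389648438], [270.79998779296875, 211.10000610351562]] 206.5
[[280.79998779296875, 187.3000030517578], [291.0, 184.39999389648438], [296.6000061035156, 204.10000610351562], [286.3999938964844, 207.0]] 170.5
[[292.8999938964844, 185.0], [304.79998779296875, 181.60000610351562], [310.29998779296875, 200.89999389648438], [298.3999938964844, 204.3000030517578]] 204.0
[[307.0, 180.0], [315.0, 180.0], [315.0, 198.0], [307.0, 198.0]] 95.0
[[333.29998779296875, 173.5], [358.20001220703125, 166.0], [364.1000061035156, 185.6999969482422], [339.1000061035156, 193.1999969482422]] 431.5
[[335.1000061035156, 157.8000030517578], [340.70001220703125, 128.39999389648438], [358.1000061035156, 131.6999969482422], [352.5, 161.10000610351562]] 410.5
```

The box moved 10 mm straight along the row and everything else is unmoved. Pushing it back would be another shove, so I leave it. Row_start is now (0.622, −0.178). I go above lid 1, tilt 14° with the leading edge up, and press straight down.

Call:
move_arm(moves=[[[0,0.067,0.03,0,0,-0.005,-1],[0,0.067,0.03,0,0,0,-1],[0,0.067,0.03,0,0,0,-1],[0.001,0.067,0.03,0,0,0,-1],[0.001,0.066,0.03,0,0,0,-1]]])

```text
clock: 9.97
tcp_pos: [0.6213, -0.1697, 0.1405]
tool_rot: [-3.117, -0.389, -0.0]
ft_force: [1.0, 1.0, -1.1]
opening: -0.0001
gripper_force: 0.0
```

Call:
move_arm(moves=[[[0,0,0.066,0,0,0,-1],[0,0,0.066,0,0,0,-1],[0,0,0,0.078,0,0,-1],[0,0,0,0.078,0,0,-1],[0,0,0,0,0,0,-1]]])

```text
clock: 10.38
tcp_pos: [0.6208, -0.1716, 0.073]
tool_rot: [-2.874, -0.352, 0.046]
ft_force: [-1.4, -0.6, -0.2]
opening: -0.0002
gripper_force: 0.0
```

Call:
move_arm(moves=[[[0,0,0,0,0,0,-1],[0,0,0,0,0,0,-1],[0,0,0,0,0,0,-1],[0,0,0,0,0,0,-1],[0,0,0,0,0,0,-1]]])

```text
clock: 10.8
tcp_pos: [0.6213, -0.1668, 0.0761]
tool_rot: [-2.876, -0.362, 0.043]
ft_force: [-0.7, -0.4, -0.2]
opening: -0.0001
gripper_force: 0.0
```

```bash
sed -i 's/\[.6246,-.1876\]/[.6222,-.1779]/' where.py; python3 where.py
```

```text
clock 10.8 along mm 11.021269113870932 lateral(+x) mm 1.859234820138344 z mm 76.09420222568566
[[0.969, 0.241, -0.059], [0.248, -0.94, 0.234], [0.001, -0.242, -0.97]]
[-0.67205347 -0.41254362 -0.24435371]
```

Call:
move_arm(moves=[[[-0.002,0.009,0.027,0,0,0,-1],[0,0.007,0.027,0,0,0,-1],[0,0,0,0,0,0,-1],[0,0,0,0,0,0,-1],[0,0,0,0,0,0,-1]]])

```text
clock: 11.22
tcp_pos: [0.6199, -0.1688, 0.0462]
tool_rot: [-2.875, -0.359, 0.046]
ft_force: [0.3, -0.5, 0.7]
opening: 0.0001
gripper_force: 0.0
```

Call:
move_arm(moves=[[[0,0.001,0.004,0,0,0,-1],[0,0.001,0.004,0,0,0,-1],[0,0.001,0.004,0,0,0,-1],[0,0,0,0,0,0,-1],[0,0,0,0,0,0,-1]]])

```text
clock: 11.63
tcp_pos: [0.6204, -0.1692, 0.041]
tool_rot: [-2.876, -0.36, 0.044]
ft_force: [-1.3, 0.2, -0.6]
opening: -0.0001
gripper_force: 0.0
```

```bash
python3 where.py
```

```text
clock 11.6333 along mm 8.894221234012255 lateral(+x) mm 0.39566135225088406 z mm 40.95296479548293
[[0.969, 0.239, -0.06], [0.246, -0.94, 0.235], [-0.0, -0.243, -0.97]]
[-1.25152703  0.18558991 -0.64543485]
```

Call:
move_arm(moves=[[[0,0.001,0.003,0,0,0,-1],[0,0,0.002,0,0,0,-1],[0,0.001,0.001,0,0,0,-1],[0,0,0,0,0,0,-1],[0,0,0,0,0,0,-1]]])

```text
clock: 12.05
tcp_pos: [0.6205, -0.1694, 0.0378]
tool_rot: [-2.876, -0.36, 0.044]
ft_force: [-0.4, 0.3, 0.3]
opening: -0.0002
gripper_force: 0.0
```

Call:
move_arm(moves=[[[0,0.0005,0.002,0,0,0,-1],[0,0,0,0,0,0,-1],[0,0,0,0,0,0,-1],[0,0,0,0,0,0,-1],[0,0,0,0,0,0,-1]]])

```text
clock: 12.47
tcp_pos: [0.6206, -0.1694, 0.0368]
tool_rot: [-2.876, -0.36, 0.044]
ft_force: [-0.0, -1.3, 0.6]
opening: -0.0002
gripper_force: 0.0
```

Call:
move_arm(moves=[[[0,0.0003,0.001,0,0,0,-1],[0,0,0,0,0,0,-1],[0,0,0,0,0,0,-1],[0,0,0,0,0,0,-1],[0,0,0,0,0,0,-1]]])

```text
clock: 12.88
tcp_pos: [0.6205, -0.1694, 0.0363]
tool_rot: [-2.876, -0.36, 0.044]
ft_force: [0.5, -0.3, 0.2]
opening: 0.0001
gripper_force: 0.0
```

Call:
move_arm(moves=[[[0,0.0003,0.001,0,0,0,-1],[0,0,0,0,0,0,-1],[0,0,0,0,0,0,-1],[0,0,0,0,0,0,-1],[0,0,0,0,0,0,-1]]])

```text
clock: 13.3
tcp_pos: [0.6205, -0.1694, 0.0358]
tool_rot: [-2.876, -0.36, 0.044]
ft_force: [-0.1, 0.3, 0.4]
opening: 0.0003
gripper_force: 0.0
```

Call:
move_arm(moves=[[[0,0.0003,0.001,0,0,0,-1],[0,0,0,0,0,0,-1],[0,0,0,0,0,0,-1],[0,0,0,0,0,0,-1],[0,0,0,0,0,0,-1]]])

```text
clock: 13.72
tcp_pos: [0.6206, -0.1694, 0.0355]
tool_rot: [-2.876, -0.36, 0.044]
ft_force: [-1.1, -0.1, 2.9]
opening: 0.0
gripper_force: 1.1
```

Contact at Fz ≈ 3 N. I press slightly more and start sweeping.

Call:
move_arm(moves=[[[0,0,0.0003,0,0,0,-1],[0,-0.008,0.002,0,0,0,-1],[0,-0.008,0.002,0,0,0,-1],[0,-0.008,0.002,0,0,0,-1],[0,0,0,0,0,0,-1]]])

```text
clock: 14.13
tcp_pos: [0.6178, -0.1569, 0.0355]
tool_rot: [-2.876, -0.36, 0.043]
ft_force: [-0.1, -0.2, 2.8]
opening: 0.0
gripper_force: 1.3
```

```bash
cat > sh2.py <<'E'
from h import *
o=cv2.imread("pics/top1.png");i=cams.snapshot("top");X,Y,W,H=262,184,36,30
r=cv2.matchTemplate(cv2.resize(i[Y-6:Y+H+6,X-6:X+W+6],None,fx=4,fy=4,interpolation=2),cv2.resize(o[Y:Y+H,X:X+W],None,fx=4,fy=4,interpolation=2),5);_,v,_,l=cv2.minMaxLoc(r);print("box shift px",v,l[0]/4-6,l[1]/4-6)
E
python3 where.py;python3 sh2.py
```

```text
clock 14.1333 along mm 21.464178396029613 lateral(+x) mm 0.8507442371035303 z mm 35.50094282837887
[[0.969, 0.24, -0.059], [0.247, -0.94, 0.235], [0.001, -0.242, -0.97]]
[-0.08675594 -0.24952302  2.83279259]
box shift px 0.8636168241500854 0.0 0.0
```

The box hasn't moved and Fz is 2.8 N, so I continue.

Call:
move_arm(moves=[[[0,-0.008,0.0023,0,0,0,-1],[0,-0.008,0.002,0,0,0,-1],[0,-0.008,0.002,0,0,0,-1],[0,-0.008,0.002,0,0,0,-1],[0,-0.008,0.002,0,0,0,-1]]])

```text
clock: 14.6
tcp_pos: [0.6127, -0.1374, 0.0353]
tool_rot: [-2.877, -0.36, 0.043]
ft_force: [1.0, -2.7, 2.0]
opening: -0.0002
gripper_force: 1.5
```

```bash
python3 where.py;python3 sh2.py
```

```text
clock 14.6 along mm 41.56266695904524 lateral(+x) mm 0.6005918894677897 z mm 35.32614593390655
[[0.969, 0.239, -0.059], [0.246, -0.94, 0.234], [0.001, -0.242, -0.97]]
[ 0.99988962 -2.66364134  2.04932529]
box shift px 0.8631252646446228 0.0 0.0
```

Call:
move_arm(moves=[[[0,-0.008,0.0024,0,0,0,-1],[0,-0.008,0.002,0,0,0,-1],[0,-0.008,0.002,0,0,0,-1],[0,-0.008,0.002,0,0,0,-1],[0,-0.008,0.002,0,0,0,-1]]])

```text
clock: 15.07
tcp_pos: [0.6079, -0.1177, 0.0353]
tool_rot: [-2.877, -0.36, 0.042]
ft_force: [1.1, -2.5, 5.7]
opening: 0.0001
gripper_force: 2.7
```

```bash
python3 where.py;python3 sh2.py
```

```text
clock 15.0667 along mm 61.84726047221208 lateral(+x) mm 0.6932090429335869 z mm 35.34692160450435
[[0.969, 0.239, -0.058], [0.246, -0.941, 0.234], [0.001, -0.241, -0.97]]
[ 1.13753756 -2.52359433  5.74138387]
box shift px 0.8625960350036621 0.0 0.0
```

Fz is 5.7 N with light drag and no box shift. I continue in two calls, then check.

Call:
move_arm(moves=[[[0,-0.008,0.002,0,0,0,-1],[0,-0.008,0.002,0,0,0,-1],[0,-0.008,0.002,0,0,0,-1],[0,-0.008,0.002,0,0,0,-1],[0,-0.008,0.002,0,0,0,-1]]])

```text
clock: 15.53
tcp_pos: [0.6028, -0.0979, 0.0354]
tool_rot: [-2.877, -0.36, 0.042]
ft_force: [1.0, -4.0, 6.8]
opening: -0.0002
gripper_force: 2.9
```

Call:
move_arm(moves=[[[0,-0.008,0.002,0,0,0,-1],[0,-0.008,0.002,0,0,0,-1],[0,-0.008,0.002,0,0,0,-1],[0,-0.008,0.002,0,0,0,-1],[0,-0.008,0.002,0,0,0,-1]]])

```text
clock: 15.95
tcp_pos: [0.5976, -0.0776, 0.0353]
tool_rot: [-2.877, -0.36, 0.043]
ft_force: [0.9, -4.7, 5.8]
opening: 0.0004
gripper_force: 2.8
```

```bash
python3 where.py;python3 sh2.py
```

```text
clock 15.95 along mm 103.22453160866063 lateral(+x) mm 0.49044547088248436 z mm 35.304354864123226
[[0.969, 0.239, -0.058], [0.246, -0.94, 0.234], [0.001, -0.241, -0.97]]
[ 0.91930104 -4.69338461  5.75721183]
box shift px 0.8628479838371277 0.0 0.0
```

Call:
move_arm(moves=[[[0,-0.008,0.002,0,0,0,-1],[0,-0.008,0.002,0,0,0,-1],[0,-0.008,0.002,0,0,0,-1],[0,-0.008,0.002,0,0,0,-1],[0,-0.008,0.002,0,0,0,-1]]])

```text
clock: 16.42
tcp_pos: [0.5926, -0.0577, 0.0353]
tool_rot: [-2.877, -0.36, 0.042]
ft_force: [1.1, -4.7, 5.9]
opening: -0.0002
gripper_force: 3.0
```

Call:
move_arm(moves=[[[0,-0.008,0.002,0,0,0,-1],[0,-0.008,0.002,0,0,0,-1],[0,-0.008,0.002,0,0,0,-1],[0,-0.008,0.002,0,0,0,-1],[0,-0.008,0.002,0,0,0,-1]]])

```text
clock: 16.83
tcp_pos: [0.5873, -0.0375, 0.0351]
tool_rot: [-2.877, -0.36, 0.043]
ft_force: [1.7, -4.6, 2.1]
opening: -0.0002
gripper_force: 2.1
```

```bash
python3 where.py;python3 sh2.py
```

```text
clock 16.8333 along mm 144.6448998467506 lateral(+x) mm 0.18214825113898314 z mm 35.10285022543634
[[0.969, 0.239, -0.059], [0.246, -0.94, 0.234], [0.001, -0.242, -0.97]]
[ 1.74499349 -4.60262251  2.05988484]
box shift px 0.787310779094696 -0.25 0.0
```

Call:
move_arm(moves=[[[0,-0.004,0.0015,0,0,0,-1],[0,-0.006,0.0015,0,0,0,-1],[0,-0.006,0.0015,0,0,0,-1],[0,-0.008,0.002,0,0,0,-1],[0,-0.008,0.002,0,0,0,-1]]])

```text
clock: 17.3
tcp_pos: [0.5837, -0.0219, 0.0353]
tool_rot: [-2.877, -0.36, 0.042]
ft_force: [1.4, -5.2, 7.1]
opening: -0.0002
gripper_force: 3.3
```

```bash
python3 where.py;python3 sh2.py
```

```text
clock 17.3 along mm 160.67385989204672 lateral(+x) mm 0.5252064143778341 z mm 35.279973871072194
[[0.969, 0.239, -0.058], [0.246, -0.941, 0.234], [0.002, -0.241, -0.971]]
[ 1.44865571 -5.24785075  7.05663392]
box shift px 0.6813480257987976 -0.25 0.0
```

Call:
move_arm(moves=[[[0,-0.008,0.002,0,0,0,-1],[0,-0.008,0.002,0,0,0,-1],[0,-0.008,0.002,0,0,0,-1],[0,-0.008,0.002,0,0,0,-1],[0,-0.008,0.002,0,0,0,-1]]])

```text
clock: 17.77
tcp_pos: [0.579, -0.003, 0.0352]
tool_rot: [-2.88, -0.362, 0.041]
ft_force: [1.7, -12.6, 7.7]
opening: -0.0001
gripper_force: 5.5
```

Call:
move_arm(moves=[[[0,-0.008,0.002,0,0,0,-1],[0,-0.008,0.002,0,0,0,-1],[0,-0.008,0.002,0,0,0,-1],[0,-0.008,0.002,0,0,0,-1],[0,-0.008,0.002,0,0,0,-1]]])

```text
clock: 18.18
tcp_pos: [0.5734, 0.0182, 0.0352]
tool_rot: [-2.877, -0.36, 0.042]
ft_force: [1.7, -4.7, 7.0]
opening: -0.0001
gripper_force: 3.5
```

```bash
python3 where.py
```

```text
clock 18.1833 along mm 202.11346224624359 lateral(+x) mm 0.28338199621100557 z mm 35.22546666571512
[[0.969, 0.239, -0.058], [0.246, -0.94, 0.234], [0.001, -0.241, -0.97]]
[ 1.68676098 -4.7475818   7.02595169]
```

Call:
move_arm(moves=[[[0,-0.005,0.0011,0,0,0,-1],[0,-0.005,0.00125,0,0,0,-1],[0,-0.005,0.00125,0,0,0,-1],[0,-0.005,0.00125,0,0,0,-1],[0,-0.005,0.00125,0,0,0,-1]]])

```text
clock: 18.6
tcp_pos: [0.5705, 0.0296, 0.0352]
tool_rot: [-2.879, -0.362, 0.042]
ft_force: [1.2, -6.6, 8.9]
opening: 0.0001
gripper_force: 5.2
```

Call:
move_arm(moves=[[[0,-0.007,0.00185,0,0,0,-1],[0,-0.007,0.00175,0,0,0,-1],[0,-0.007,0.00175,0,0,0,-1],[0,-0.007,0.00175,0,0,0,-1],[0,-0.007,0.00175,0,0,0,-1]]])

```text
clock: 19.02
tcp_pos: [0.5658, 0.0483, 0.0352]
tool_rot: [-2.877, -0.36, 0.042]
ft_force: [0.8, -4.9, 5.9]
opening: -0.0
gripper_force: 3.6
```

```bash
python3 where.py; python3 - <<'E'
from h import *
i=cams.snapshot("scene");cv2.imwrite("pics/s5.png",i);o=cv2.imread("pics/scene1.png")
cv2.imwrite("pics/d.png",cv2.resize(np.vstack([i[195:300,210:350]]),(800,600),interpolation=3))
E
```

```text
clock 19.0167 along mm 233.07984391950666 lateral(+x) mm 0.14285475898862643 z mm 35.23327737936677
[[0.969, 0.239, -0.058], [0.246, -0.94, 0.234], [0.001, -0.241, -0.97]]
[ 0.83511588 -4.89480556  5.92405421]
```

View pics/d.png

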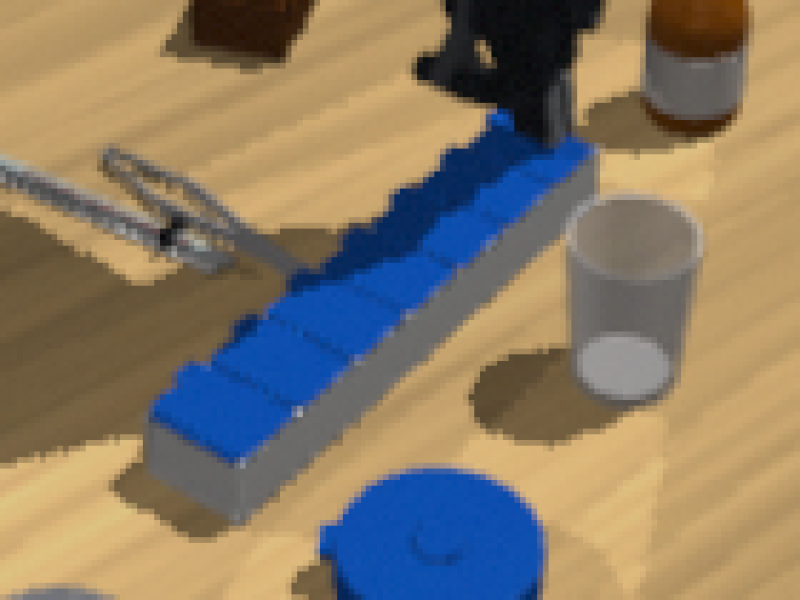

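The lids all look flush and in line, with the tips on lid 7 near its free edge. I go the last few millimetres, then lift straight up and hold well clear.

Call:
move_arm(moves=[[[0,-0.006,0.0015,0,0,0,-1],[0,-0.006,0.0015,0,0,0,-1],[0,0,0,0,0,0,-1],[0,-0.004,-0.016,0,0,0,-1],[0,-0.015,-0.06,0,0,0,-1]]])

```text
clock: 19.48
tcp_pos: [0.5565, 0.0564, 0.068]
tool_rot: [-2.87, -0.357, 0.067]
ft_force: [0.2, 0.3, -1.3]
opening: -0.0002
gripper_force: 0.0
```

Call:
move_arm(moves=[[[0,-0.015,-0.06,0,0,0,-1],[0,-0.015,-0.06,0,0,0,-1],[0,-0.015,-0.06,0,0,0,-1],[0,0,-0.05,0,0,0,-1],[0,0,0,0,0,0,-1]]])

```text
clock: 19.9
tcp_pos: [0.5672, 0.0491, 0.196]
tool_rot: [-2.876, -0.361, 0.035]
ft_force: [1.7, -0.0, 1.8]
opening: 0.0
gripper_force: 0.0
```

```bash
python3 where.py; python3 - <<'E'
from h import *
s=sensors.state();cv2.imwrite("pics/w6.png",cams.snapshot("wrist"));t=cams.snapshot("top");c=cams.snapshot("scene");cv2.imwrite("pics/top6.png",t);cv2.imwrite("pics/s6.png",c)
k=cv2.inRange(cv2.cvtColor(t,40),(105,120,40),(130,255,255));print(cv2.boundingRect(k[160:225,250:380]))
k0=cv2.inRange(cv2.cvtColor(cv2.imread("pics/top1.png"),40),(105,120,40),(130,255,255));print(cv2.boundingRect(k0[160:225,250:380]))
for n,a,R_ in(("top",t,[("beaker",276,142,28,30),("tape",382,142,32,32),("round",324,126,36,34),("bottle",218,192,26,26),("twz",312,205,45,80)]),):
    o=cv2.imread("pics/top0.png")
    for g,X,Y,W,H in R_:
        r=cv2.matchTemplate(a[Y-6:Y+H+6,X-6:X+W+6],o[Y:Y+H,X:X+W],5);_,v,_,l=cv2.minMaxLoc(r);print(g,round(v,2),l[0]-6,l[1]-6)
w=cv2.imread("pics/w6.png")
cv2.imwrite("pics/e.png",np.vstack([cv2.resize(c[200:295,220:340],(600,300),interpolation=3),cv2.resize(w[60:200],(600,280))]))
E
```

```text
clock 19.9 along mm 233.50944357697028 lateral(+x) mm 1.7481447559848675 z mm 195.96853978944216
[[0.969, 0.241, -0.053], [0.247, -0.94, 0.236], [0.007, -0.242, -0.97]]
[ 1.68066206 -0.04367288  1.78045051]
(15, 8, 99, 40)
(16, 8, 98, 44)
beaker 0.28 -6 4
tape 0.99 0 0
round 0.3 0 0
bottle 0.84 0 0
twz 0.18 0 0
```

View pics/e.png

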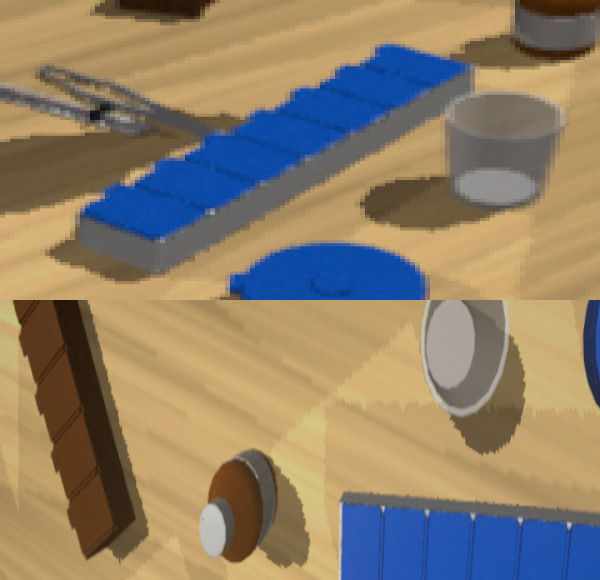

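The picture shows all seven lids flush and the neighbouring things standing where they were. The low match scores come from the arm blocking the top view. The arm is clear, so I hand in.

```bash
python3 -c "
from rig import job;print(job.job_done())"
```

```text
the job is handed in; nothing more can be done
None
```

I handed the job in with all seven lids shut, folded in one continuous pass from lid 1 to lid 7, and nothing else looked moved, but my first approach shoved the box about 10 mm along its row before I lifted off and redid the pass.

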